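Put the tube rotor back in its rotator stand

TASK

Put the white tube rotor back into the rotator stand: lay its axle in the two open slots with the orange gear wheel over the black drive pinion, turning the rotor a little until the teeth mesh so that both axle ends sit fully home at the bottom of their slots under the gripper, and only then let go. Do not force it or drop it, and leave the two vials and the timer where they are.

Things in the scene. Friction and masses are not known exactly. Their poses are not given: they have to be found in the camera images.
- rotor: Loose rotor, 0.2 to 0.34 kg: white square block 46 x 70 x 46 mm (long along y) with blue-rimmed sockets, on a 11 mm round steel axle along its y, from y = -74 to +88 mm. Aluminium collars, 22 mm across, reach to y = +-51 mm. Origin: centre of the block's underside, z up. It starts lying flat on the block's underside, axle 23 mm above the worktop. Grip it by the two faces that look along +-x, 46 mm apart.
- rotor_center (a point): Centre of the rotor's block, on the axle's centre line. Axes as rotor.
- rotor_gear (a point): Centre of the orange gear wheel fixed on the axle at the rotor's y = +72 to +84 mm: 8 coarse straight flat-tipped teeth 45 deg apart, 41 mm over the tips, 29 mm at the roots, teeth 5.8 mm wide. One tooth points along each face direction of the block, so one points straight down while the block is level.
- rotor_gear_journal (a point): Point on the axle's centre line 60 mm along the rotor's +y from the block's centre, between collar and gear wheel: this part lies in the slot beside the pinion.
- rotor_plain_journal (a point): Point on the axle's centre line 60 mm along the rotor's -y from the block's centre: this part lies in the other slot.
- stand: Rotator stand, fixed to the worktop: grey base plate 100 mm (x) by 205 mm (y from -85 to +120), 8 mm thick, and two aluminium cheeks, 10 mm thick, centred at y = -60 and +60 mm, 110 mm free between them, each with a slot open at the top. A blue motor box 53 mm high stands at y = +90 to +116 mm. Origin: worktop level, midway between the cheeks; y along the axle towards the pinion, z up.
- stand_pinion (a point): Centre of the black drive pinion outside the stand's +y cheek (y = +68 to +87 mm), straight below the slot, 31 mm above the worktop; axis along y, teeth as on the orange wheel. Its stopped motor holds it firmly at an angle that differs each time and is not given. The stand's axes, whatever the pinion's angle. With the rotor level, tooth often stands on tooth.
- seat_gear (a point): Where the axle's centre line lies when fully home, in the cheek beside the pinion, 60 mm along the stand's +y, 67.5 mm above the worktop. If teeth stand on teeth this end stops up to 5 mm above it: lift a little, turn the rotor about its axle and lower again. Up to 22 deg either way is enough; meshed, there are about 4 deg of play. Axes as stand.
- seat_plain (a point): The same in the other cheek, 60 mm along the stand's -y. Both slots are upright, in the stand's plane x = 0, 12 mm wide, floor 62 mm above the worktop, straight walls up to 85.5 mm, then flared lips up to 100 mm (mouth 32 mm wide). Seated, the collars leave the rotor 4 mm play each way along y. Axes as stand.
- blue_cap_vial: Blue-capped clear glass vial, 27 mm diameter, 55 mm tall, standing loose; a bystander. Origin under its centre.
- orange_cap_vial: Orange-capped clear glass vial, 25 mm diameter, 63 mm tall, standing loose; a bystander. Origin under its centre.
- timer: White bench timer with three coloured buttons, 64 x 72 x 20 mm, lying loose; a bystander. Origin under its centre.

How it is judged:
By the outcome, as a careful person would: the job done as asked, in the order asked, and still so for the second after the job is handed in, with the robot touching nothing.
It also fails if it takes over 51 s, if anything falls off the work surface, if the arm or the gripper's body presses on something with over 40 N, if the wrist force passes 120 N, or if a joint passes its speed limit or range.

ROBOT

A 7-joint arm with a two-finger parallel gripper is mounted at the origin on a cart in front of the work surface, level with it; the furniture and walls round the work are solid. World frame = base frame: x ahead of the robot, y to its left, z up, the work surface at z = 0. Lengths are in m, angles in rad, forces in N, time in s.
With the tool pointing down it reaches from about 0.4 to 0.85 m from the base axis. Payload 10.4 kg.
Tool frame: the origin (TCP) lies at the very end of the fingers, on their centre line; the grasp point (between the pads) lies 19 mm behind it; x points along the fingers, z is the direction in which the jaws open and shut, and the axes are right-handed (so a half turn about x gives the same grasp; the last joint's range is limited). The gripper opens to 85 mm and grips with 20 to 120 N. Pads are 22 mm wide; open, the fingers measure 114 mm over their backs; the gripper's body (76 mm by 85 mm) begins 54 mm behind the grasp point. The pads swing forward as they close: fully open they stand 13 mm farther back than shut.
Start: joints at [-1.233, 0.332, -0.065, 1.46, 0.022, 1.35, -0.088], TCP at [0.221, 0.585, 0.231] pointing down, gripper open.
Joint ranges: [-2.6, 2.6], [-0.5, 2.12], [-1.47, 1.34], [0.16, 2.42], [-1.27, 4.41], [0.06, 2.06], [-2.6, 2.6]. Speed limits (rad/s): [2.22, 2.22, 2.79, 2.79, 3.14, 3.14, 3.14].

INTERFACE

Orientations are given as a unit quaternion [x, y, z, w].
In Python, from workcell import readout, camera, manip gives the robot as it stands.
- The arm moves only by the shell command python3 -m inch 'ROWS' [FORCE]. ROWS is JSON, a list of rows, each a list of 3 entries, a list of its own where there are three numbers: the turn, a rotation vector about the tool's x, y, z in degrees, then the shift along the tool's x, y, z in mm, then the closure, from 0 (fully open) to 1 (shut). In form: [[[wx, wy, wz], [dx, dy, dz], hand], ...]. A call has 1 to 10 rows; each row is the pose to reach, as a shift and turn from the pose measured when the call began, along the tool's axes at that moment; what a row does not reach only later rows make up. A row lasts 1/8 s, in which the tool goes at most 62.5 mm and 10.7 degrees, less where a joint would pass 70% of its speed; a pose out of reach is approached as far as the arm can. A call with a gripper value outside its range is refused whole. The fingers move at their own pace and stop on an object; FORCE is the grip in N (left out, the last holds). Time passes only in rows, so rows that repeat a pose let the fingers close. It gives the time, the measured TCP pose, the force and the opening at its end, in the units of the state.
- readout.get_obs(): the state, without advancing time (a new reading comes with each control period).
- camera(name): name is "scene" or "side" or "wrist"; returns a dict with "pixels" (420x560x3 uint8, red, green, blue), "range_z" (420x560 float32, m along the optical axis (not along the pixel's ray), 0 where there is no reading), "intrinsics" (3x3 intrinsics, pixels), "extrinsics" (4x4, takes a point from world to camera coordinates); the wrist camera has in their place "T_tool_cam" (4x4, takes a point from camera to tool coordinates, whose origin is the TCP and whose axes are the tool frame's). Camera axes: x right, y down, z forward; pixel columns grow to the right and rows downward; lengths in m; the calibration is good to about 2 mm. A picture is of the moment at which its call begins: read the wrist's pose just before it.
- manip.hand_in(): hands the job in, once; it reports no verdict.
The state is a dict: "clock": time; "joint_pos": joint angles; "joint_velocities": joint speeds; "tau": joint torques, N m; "position": TCP position; "ee_rot": TCP orientation; "ft_force": force on the tool from outside, world axes, zero at the start; "torque": the same for the moment, N m; "grip_width": opening from 0.0 (shut) to 1.0 (fully open).
Only numpy, scipy, OpenCV 4.12 (cv2) and the standard library are available. Lean on these libraries where they do the work, as an engineer would, in place of code of your own. Each camera call takes 0.05 s, during which the arm holds its last target.

## Working session

There is one attempt and no reset: what is moved stays moved. The work goes in short steps, Python scripts to look and compute and a shell command to move; the robot and the scene stay as the last step left them, time stands still between calls to the robot, and variables do not carry over. Pictures are saved under pics/ and viewed, and the job is handed in when it is done.

```bash
mkdir -p pics; ls; python3 - <<'E'
from workcell import readout, camera
import cv2, numpy as np
o=readout.get_obs(); print(o)
for n in ("scene","side","wrist"):
    c=camera(n); cv2.imwrite(f"pics/{n}0.png",c["pixels"][:,:,::-1]); np.savez(f"{n}0.npz",**c)
    print(n,[ (k,v.tolist()) for k,v in c.items() if k in("intrinsics","extrinsics","T_tool_cam")])
E
```

```text
pics
{'clock': 0.0, 'joint_pos': array([-1.23259552,  0.33286894, -0.06469949,  1.46093201,  0.02161004,
        1.34990371, -0.08849458]), 'joint_velocities': array([0.00028271, 0.00094256, 0.00094157, 0.00118101, 0.00105821,
       0.00138111, 0.00064064]), 'tau': array([ 6.69980227e-05, -6.25448585e+01,  4.93731361e-02, -3.91615748e+01,
        1.63636316e-02,  9.95450187e-03, -3.83527799e-05]), 'position': array([0.22051661, 0.58440716, 0.23052221]), 'ee_rot': array([-0.40248861,  0.58198795,  0.40187587,  0.58119595]), 'ft_force': array([ 0.26864821, -1.41868084, -0.39104069]), 'torque': array([ 0.00067816,  0.01191286, -0.02267299]), 'grip_width': 1.0035766795399275}
scene [('intrinsics', [[419.91768817570437, 0.0, 284.92941232078675], [0.0, 419.91768817570437, 206.1786976315775], [0.0, 0.0, 1.0]]), ('extrinsics', [[-0.8866537745115696, -0.4623616841148296, -0.008170508361482299, 0.5780535534868358], [-0.1854574624139802, 0.3717191990344916, -0.9096319952069202, 0.10082588291151404], [0.4236161160524392, -0.8050133602193535, -0.41533465553573995, 1.2581326269762283], [0.0, 0.0,
[... 190 characters left out ...]
58095052767414, -0.010141772141896632, 0.5782497301788195], [-0.09548374248720758, 0.4382332808065812, -0.8937753892976339, 0.03773025124191249], [0.2123195916800218, -0.8682497872416347, -0.44840015381764203, 1.2334469696237977], [0.0, 0.0, 0.0, 1.0]])]
wrist [('intrinsics', [[315.36772776405854, 0.0, 282.6865560427421], [0.0, 315.36772776405854, 209.46620940110054], [0.0, 0.0, 1.0]]), ('T_tool_cam', [[0.00031795318413519705, -0.2752566046870399, 0.9613707403920367, -0.14286951225370353], [-7.09316597785545e-05, -0.9613707927759316, -0.27525659622627274, 0.06894076675680094], [0.9999999469372336, 1.9327088945676673e-05, -0.000325195312533141, 0.00036200586869039597], [0.0, 0.0, 0.0, 1.0]])]
```

View pics/scene0.png

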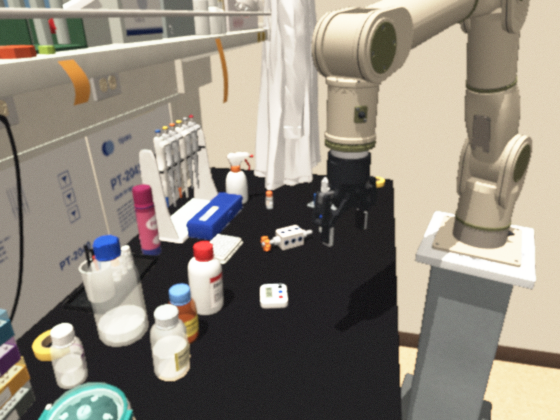

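View pics/side0.png

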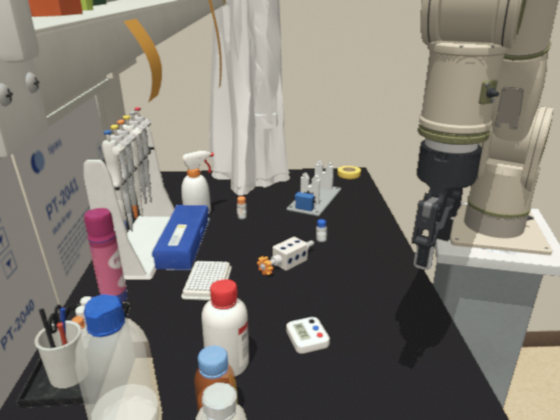

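View pics/wrist0.png

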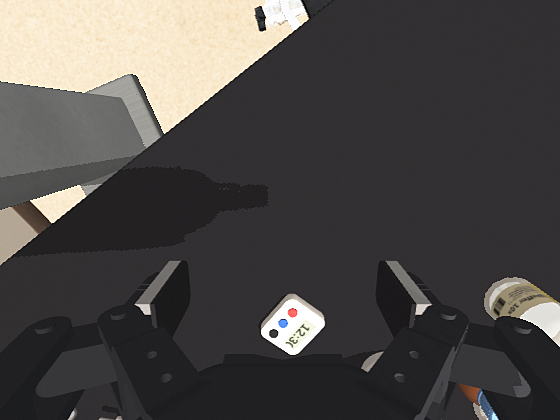

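The side view shows the rotor at about (290,252) with its gear at (265,265). The stand is at (317,190), its blue motor box at (305,202). The blue vial is at (321,231), the orange vial at (241,208) and the timer at (308,335). Next I'll turn these into positions.

```bash
cat > h.py <<'E'
import numpy as np, cv2
from scipy.spatial.transform import Rotation as R
def world(c,pose=None):
    d=c["range_z"].astype(float);K=c["intrinsics"];v,u=np.mgrid[0:d.shape[0],0:d.shape[1]]
    P=np.stack([(u-K[0,2])/K[0,0]*d,(v-K[1,2])/K[1,1]*d,d],-1)
    if "extrinsics" in c:
        E=np.linalg.inv(c["extrinsics"])
    else:
        T=np.eye(4);T[:3,:3]=R.from_quat(pose["ee_rot"]).as_matrix();T[:3,3]=pose["position"];E=T@c["T_tool_cam"]
    W=P@E[:3,:3].T+E[:3,3]; W[d==0]=np.nan
    return W
E
python3 - <<'E'
from h import *
np.set_printoptions(precision=3,suppress=True)
for n,pts in (("side",[(290,245),(265,265),(317,190),(305,202),(321,231),(241,208),(308,335)]),("scene",[(290,235),(266,243),(325,190)])):
    c=dict(np.load(n+"0.npz"));W=world(c)
    for u,v in pts: print(n,u,v,W[v,u])
    x0,x1,y0,y1=(220,380,150,290) if n=="side" else (230,350,160,260)
    cv2.imwrite(f"pics/{n}crop.png",cv2.resize(c["pixels"][y0:y1,x0:x1,::-1],None,fx=5,fy=4.2*1.19,interpolation=cv2.INTER_CUBIC)[:600,:800])
c=dict(np.load("side0.npz"));W=world(c)
m=np.isfinite(W[...,2])&(W[...,0]>.2)&(W[...,0]<.75)&(W[...,1]>-.6)&(W[...,1]<.5)&(W[...,2]>.006)&(W[...,2]<.12)
n,l,s,ce=cv2.connectedComponentsWithStats(m.astype(np.uint8))
for i in range(1,n):
    if s[i,4]>25: print(s[i],np.nanmin(W[l==i],0),np.nanmax(W[l==i],0))
E
```

```text
side 290 245 [0.491 0.28  0.048]
side 265 265 [0.533 0.35  0.031]
side 317 190 [ 0.476 -0.031  0.055]
side 305 202 [0.502 0.019 0.038]
side 321 231 [0.434 0.174 0.035]
side 241 208 [0.668 0.091 0.036]
side 308 335 [0.403 0.541 0.02 ]
scene 290 235 [0.481 0.296 0.043]
scene 266 243 [0.53  0.349 0.031]
scene 325 190 [ 0.509 -0.032  0.056]
[ 225  133  190   82 6551] [ 0.2   -0.453  0.006] [0.75  0.077 0.12 ]
[237 196   9  22 173] [0.659 0.07  0.007] [0.684 0.097 0.065]
[ 170  209   39   60 1092] [0.705 0.131 0.006] [0.75  0.375 0.057]
[316 219  11  22 199] [0.422 0.145 0.006] [0.448 0.174 0.057]
[ 257  237   56   38 1044] [0.448 0.214 0.006] [0.556 0.356 0.05 ]
[ 183  261   46   37 1070] [0.615 0.334 0.006] [0.701 0.465 0.022]
[302 317  17   6  43] [0.391 0.488 0.017] [0.422 0.5   0.022]
```

View pics/sidecrop.png

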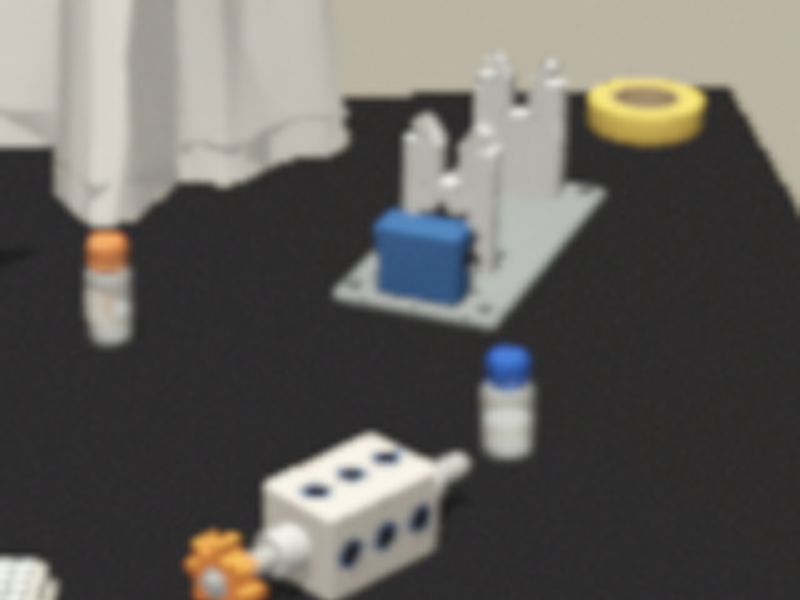

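```bash
cat >> h.py <<'E'
def rows(obs,p,axle_dir_deg,tilt=0):
    """shift in tool axes mm + turn rotvec deg to have TCP at p, tool x down, tool y along +-(yaw)"""
    R0=R.from_quat(obs["ee_rot"]).as_matrix()
    sols=[]
    for s in (0,180):
        a=np.radians(axle_dir_deg+s);x=np.array([0,0,-1.]);y=np.array([np.cos(a),np.sin(a),0]);z=np.cross(x,y)
        Rt=np.stack([x,y,z],1)
        if tilt: Rt=R.from_rotvec(np.radians(tilt)*np.array([np.cos(np.radians(axle_dir_deg)),np.sin(np.radians(axle_dir_deg)),0])).as_matrix()@Rt
        sols.append((s,R.from_matrix(R0.T@Rt).as_rotvec(degrees=True)))
    sh=R0.T@(np.array(p)-obs["position"])*1000
    return sh,sols
E
python3 - <<'E'
from h import *
from workcell import readout
np.set_printoptions(precision=3,suppress=True)
o=readout.get_obs(); print(R.from_quat(o["ee_rot"]).as_matrix())
c=dict(np.load("side0.npz"));W=world(c)
# rotor: block top (z 40-50)
m=(abs(W[...,0]-.5)<.08)&(abs(W[...,1]-.28)<.09)
t=m&(W[...,2]>.042)&(W[...,2]<.055)
P=W[t]; print(len(P)); print(cv2.minAreaRect((P[:,:2]*1000).astype(np.float32)))
hsv=cv2.cvtColor(c["pixels"],cv2.COLOR_RGB2HSV)
g=m&(hsv[...,0]<20)&(hsv[...,1]>120)&(W[...,2]>.003); print("gear",W[g].mean(0),W[g].min(0),W[g].max(0))
# stand
m=(abs(W[...,0]-.48)<.15)&(W[...,1]<.09)&(W[...,1]>-.3)
for lo,hi in((.006,.012),(.05,.056),(.085,.11)):
    P=W[m&(W[...,2]>lo)&(W[...,2]<hi)]; print(lo,len(P),cv2.minAreaRect((P[:,:2]*1000).astype(np.float32)))
b=m&(hsv[...,0]>100)&(hsv[...,0]<125)&(hsv[...,1]>120); P=W[b&(W[...,2]>.047)];print("box",cv2.minAreaRect((P[:,:2]*1000).astype(np.float32)))
print(rows(o,[.49,.28,.2],53))
E
```

```text
[[-0.    -0.936  0.353]
 [-0.001  0.353  0.936]
 [-1.    -0.    -0.001]]
353
((505.3505859375, 296.5775451660156), (121.6937026977539, 47.100894927978516), 54.340431213378906)
gear [0.535 0.345 0.028] [0.517 0.317 0.004] [0.559 0.356 0.047]
0.006 464 ((472.6143798828125, -144.50657653808594), (348.73626708984375, 109.79405212402344), 75.18293762207031)
0.05 160 ((490.8219909667969, -69.89846801757812), (187.28717041015625, 55.44866180419922), 78.046630859375)
0.085 341 ((518.6541137695312, -53.76051330566406), (247.13035583496094, 101.84669494628906), 55.41959762573242)
box ((506.9191589355469, -0.6757049560546875), (43.087162017822266, 53.45040512084961), 81.46162414550781)
(array([  30.927, -359.572, -189.726]), [(0, array([106.326,  -0.039,   0.06 ])), (180, array([-73.674,  -0.055,  -0.036]))])
```

```bash
python3 -m inch '[[[106,0,0],[30,-360,-190],0],[[106,0,0],[30,-360,-190],0],[[106,0,0],[30,-360,-190],0],[[106,0,0],[30,-360,-190],0],[[106,0,0],[30,-360,-190],0],[[106,0,0],[30,-360,-190],0],[[106,0,0],[30,-360,-190],0],[[106,0,0],[30,-360,-190],0],[[106,0,0],[30,-360,-190],0],[[106,0,0],[30,-360,-190],0]]'
cat > look.py <<'E'
import sys
from h import *
from workcell import readout, camera
def look(tag,name="wrist"):
    o=readout.get_obs(); c=camera(name); cv2.imwrite(f"pics/{tag}.png",c["pixels"][:,:,::-1]); np.savez(f"{tag}.npz",**c,position=o["position"],ee_rot=o["ee_rot"])
    print(o["clock"],o["position"].round(4),o["joint_pos"].round(2),o["grip_width"],o["ft_force"].round(1)); return o,c
if __name__=="__main__": look(sys.argv[1],*sys.argv[2:])
E
python3 look.py w1
```

```text
clock: 1.4
position: [0.4902, 0.2795, 0.2006]
ee_rot: [0.224, 0.671, -0.225, 0.67]
ft_force: [-0.4, 0.2, 0.7]
grip_width: 1.003
1.4 [0.4902 0.2795 0.2006] [-0.92  0.22  0.37  1.69 -0.08  1.25 -1.18] 1.0032379278150783 [-0.4  0.2  0.7]
```

View pics/w1.png

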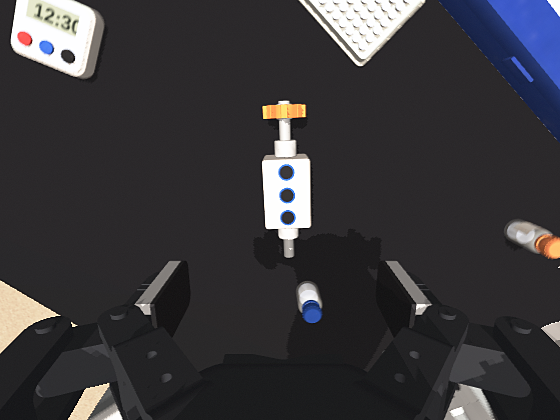

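The wrist view shows the rotor block centred at about (287,192), with the gear at the top at (284,112). The blue vial at (310,305) is beyond the plain end, clear of the fingers. The axle is nearly aligned with the tool.

```bash
cat > rot.py <<'E'
import sys
from h import *
from workcell import readout
np.set_printoptions(precision=1,suppress=True)
c=dict(np.load(sys.argv[1]+".npz"));W=world(c,c)
hsv=cv2.cvtColor(c["pixels"],cv2.COLOR_RGB2HSV)
m=np.zeros(W.shape[:2],bool);m[90:270,240:330]=1
t=m&(W[...,2]>.041)&(W[...,2]<.052)&(hsv[...,1]<90)
P=W[t]*1000; r=cv2.minAreaRect(P[:,:2].astype(np.float32)); print("top",len(P),P[:,2].mean(),r)
g=m&(hsv[...,0]<22)&(hsv[...,1]>120)&(W[...,2]>.003);P=W[g]*1000;print("gear",P.mean(0),P.min(0),P.max(0),cv2.minAreaRect(P[P[:,2]>35][:,:2].astype(np.float32)))
# axle: mid of gear top & block
s=m&(W[...,2]>.022)&(W[...,2]<.031)&(hsv[...,1]<60); P=W[s]*1000; print("axle",len(P),P[:,2].max(),cv2.fitLine(P[:,:2].astype(np.float32),cv2.DIST_HUBER,0,.01,.01).ravel())
E
python3 rot.py w1
```

```text
top 3011 46.14272027435564 ((507.0691223144531, 296.6050720214844), (118.83621978759766, 46.07837677001953), 55.848873138427734)
gear [536.7 338.1  36.7] [482.8 253.9  24.8] [556.8 356.5  47.5] ((509.0562438964844, 302.661865234375), (107.368408203125, 31.711620330810547), 53.02204895019531)
axle 690 30.971174773273603 [  0.6   0.8 502.5 289.3]
```

```bash
python3 - <<'E'
from h import *
np.set_printoptions(precision=2,suppress=True)
c=dict(np.load("w1.npz"));W=world(c,c)
hsv=cv2.cvtColor(c["pixels"],cv2.COLOR_RGB2HSV)
m=np.zeros(W.shape[:2],bool);m[145:235,255:320]=1
P=W[m&(W[...,2]>.043)&(W[...,2]<.05)]*1000;r=cv2.minAreaRect(P[:,:2].astype(np.float32)); print(r,P[:,2].mean())
m[:]=0;m[95:125,255:315]=1
g=m&(hsv[...,0]<25)&(hsv[...,1]>100)&(W[...,2]>.01);P=W[g]*1000;print("gear",P[P[:,2]>30].mean(0),cv2.minAreaRect(P[:,:2].astype(np.float32)))
for a,b in((118,140),(240,256)):
    m[:]=0;m[a:b,270:305]=1
    P=W[m&(W[...,2]>.02)&(W[...,2]<.04)]*1000;print("axle",len(P),P.mean(0),P[:,2].max())
E
```

```text
((493.47003173828125, 276.4584045410156), (70.15640258789062, 45.915771484375), 55.38777160644531) 46.204654130700995
gear [537.6  340.67  38.05] ((537.3020629882812, 340.9602966308594), (12.384489059448242, 39.66602325439453), 55.76494216918945)
axle 258 [528.8  327.94  27.72] 39.06453535199156
axle 160 [457.81 224.82  27.72] 30.551842593626088
```

```bash
python3 - <<'E'
from h import *
from workcell import readout
np.set_printoptions(precision=2,suppress=True)
print(rows(readout.get_obs(),[.4935,.2765,.007],55.4))
E
```

```text
(array([193.68,  -0.08,   4.45]), [(0, array([-2.84,  0.01,  0.08])), (180, array([177.16,   0.13,  -0.01]))])
```

```bash
python3 -m inch '[[[-2.8,0,0],[50,0,4.5],0],[[-2.8,0,0],[100,0,4.5],0],[[-2.8,0,0],[140,0,4.5],0],[[-2.8,0,0],[170,0,4.5],0],[[-2.8,0,0],[185,0,4.5],0],[[-2.8,0,0],[193.5,0,4.5],0],[[-2.8,0,0],[193.5,0,4.5],0]]'; python3 look.py w2
```

```text
clock: 2.33
position: [0.4938, 0.2767, 0.0075]
ee_rot: [0.21, 0.675, -0.211, 0.675]
ft_force: [0.7, -0.9, 1.0]
grip_width: 0.999
2.325 [0.4938 0.2767 0.0075] [-0.86  0.45  0.32  1.85 -0.18  0.87 -1.06] 0.99886495354887 [ 0.7 -0.9  1. ]
```

View pics/w2.png

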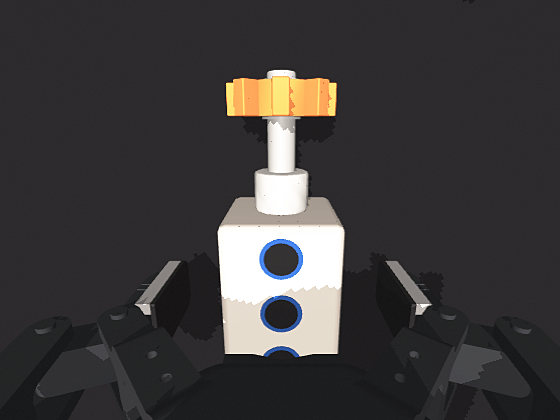

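The rotor is centred between the pads, with the block at (281,290) and the gear at (281,97), and it is aligned. Closing now.

```bash
python3 -m inch '[[[0,0,0],[0,0,0],0.3],[[0,0,0],[0,0,0],0.4],[[0,0,0],[0,0,0],0.5],[[0,0,0],[0,0,0],0.6],[[0,0,0],[0,0,0],0.6],[[0,0,0],[0,0,0],0.6],[[0,0,0],[0,0,0],0.6]]' 60; python3 look.py w3; python3 - <<'E'
from h import *
c=dict(np.load("w3.npz"));print(c["ee_rot"],c["position"])
E
```

```text
clock: 3.25
position: [0.4945, 0.2772, 0.0087]
ee_rot: [0.211, 0.675, -0.21, 0.675]
ft_force: [-0.8, -0.3, 6.0]
grip_width: 0.534
3.25 [0.4945 0.2772 0.0087] [-0.86  0.45  0.32  1.85 -0.18  0.87 -1.06] 0.5335369861530441 [-0.8 -0.3  6. ]
[ 0.21050833  0.67480476 -0.21021667  0.67537673] [0.49447809 0.27715631 0.00870253]
```

View pics/w3.png

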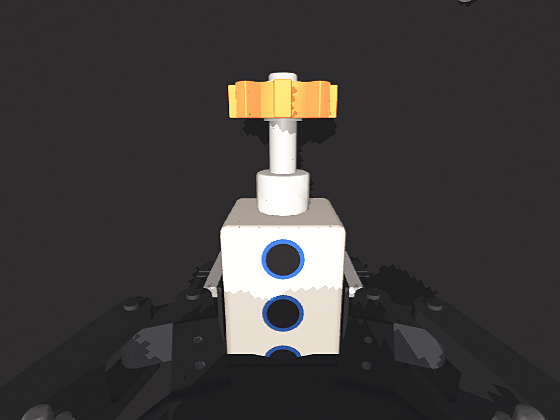

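```bash
python3 -m inch '[[[0,0,0],[-10,0,0],0.6],[[0,0,0],[-50,0,0],0.6],[[0,0,0],[-110,0,0],0.6],[[0,0,0],[-170,0,0],0.6],[[0,0,0],[-190,0,0],0.6],[[0,0,0],[-190,0,0],0.6]]'; python3 - <<'E'
from look import look
from h import *
from workcell import readout
np.set_printoptions(precision=2,suppress=True)
look("w4")
look("s4","side")
c=dict(np.load("side0.npz"));W=world(c)
m=(abs(W[...,0]-.62)<.2)&(abs(W[...,1]+.1)<.35)&(W[...,2]>.01)&(W[...,2]<.4)
n,l,s,ce=cv2.connectedComponentsWithStats(m.astype(np.uint8))
for i in range(1,n):
    if s[i,4]>25: print(s[i],np.nanmin(W[l==i],0),np.nanmax(W[l==i],0))
E
```

```text
clock: 4.05
position: [0.4948, 0.2774, 0.2004]
ee_rot: [0.211, 0.674, -0.209, 0.676]
ft_force: [0.6, 0.4, -3.6]
grip_width: 0.528
4.05 [0.49 0.28 0.2 ] [-0.91  0.22  0.37  1.68 -0.09  1.25 -1.13] 0.5276966349989158 [ 0.6  0.4 -3.6]
4.1 [0.49 0.28 0.2 ] [-0.91  0.23  0.37  1.69 -0.09  1.25 -1.13] 0.5294956029495805 [-0.3 -0.1 -3.4]
[  167    49   188   187 19334] [ 0.42 -0.4   0.01] [0.82 0.25 0.4 ]
[338 166   9  10  64] [ 0.42 -0.34  0.01] [ 0.45 -0.27  0.02]
[237 196   9  21 163] [0.66 0.07 0.01] [0.68 0.1  0.07]
[316 219  11  21 187] [0.42 0.14 0.01] [0.45 0.17 0.06]
[307 241   6   9  31] [0.45 0.21 0.02] [0.46 0.25 0.03]
```

View pics/w4.png

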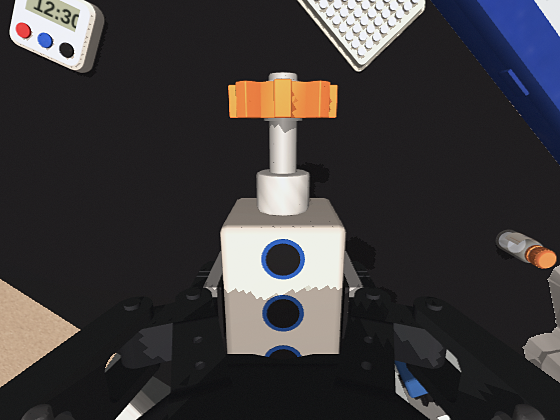

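View pics/s4.png

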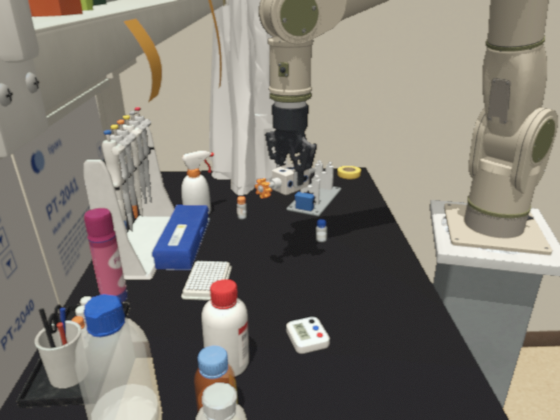

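The rotor is held: block at (283,290) and gear at (283,97) in the wrist image, the same as before the lift. The side view shows it in the air and the vials undisturbed. Next I'll fit the stand pose from the side depth and check for free space on its +x side.

```bash
python3 - <<'E'
from h import *
np.set_printoptions(precision=3,suppress=True)
for n in("side","scene"):
    c=dict(np.load(n+"0.npz"));W=world(c).reshape(-1,3)
    print(n)
    for y in np.arange(-.4,.15,.05):
        P=W[(W[:,1]>y)&(W[:,1]<y+.05)&(W[:,2]>.02)&(W[:,2]<.45)&(W[:,0]>.4)&(W[:,0]<.9)]
        if len(P): print("y %.2f"%y,[(round(x,2),round(P[(P[:,0]>=x)&(P[:,0]<x+.04),2].max(),2)) for x in np.arange(.4,.9,.04) if ((P[:,0]>=x)&(P[:,0]<x+.04)).sum()>3])
# stand fit
from scipy.spatial import cKDTree
c=dict(np.load("side0.npz"));W=world(c)
m=(abs(W[...,0]-.49)<.12)&(W[...,1]<.05)&(W[...,1]>-.25)
b=cv2.minAreaRect((W[m&(abs(W[...,2]-.008)<.0025)][:,:2]*1000).astype(np.float32));print(b)
P=W[m&(W[...,2]>.095)&(W[...,2]<.105)]*1000;print(len(P));print(P[::4])
E
```

```text
side
y -0.40 [(np.float64(0.4), np.float64(0.45)), (np.float64(0.44), np.float64(0.45)), (np.float64(0.48), np.float64(0.45)), (np.float64(0.52), np.float64(0.45)), (np.float64(0.56), np.float64(0.43))]
y -0.35 [(np.float64(0.4), np.float64(0.02)), (np.float64(0.44), np.float64(0.02)), (np.float64(0.52), np.float64(0.45)), (np.float64(0.56), np.float64(0.45)), (np.float64(0.6), np.float64(0.45)), (np.float64(0.64), np.float64(0.45))]
y -0.30 [(np.float64(0.4), np.float64(0.02)), (np.float64(0.84), np.float64(0.45)), (np.float64(0.88), np.float64(0.45))]
y -0.25 [(np.float64(0.88), np.float64(0.43))]
y -0.20 [(np.float64(0.44), np.float64(0.1)), (np.float64(0.48), np.float64(0.1)), (np.float64(0.6), np.float64(0.45)), (np.float64(0.8), np.float64(0.45))]
y -0.15 [(np.float64(0.44), np.float64(0.1)), (np.float64(0.6), np.float64(0.44)), (np.float64(0.8), np.float64(0.45))]
y -0.10 [(np.float64(0.56), np.float64(0.42)), (np.float64(0.76), np.float64(0.45)), (np.float64(0.8), np.float64(0.3))]
y -0.05 [(np.float64(0.44), np.float64(0.1)), (np.float64(0.48), np.float64(0.1)), (np.float64(
[... 2525 characters left out ...]
 100.146]
 [ 461.776 -150.792   95.771]
 [ 576.833  -19.449  104.191]
 [ 562.82   -22.397  104.201]
 [ 602.564   -4.104  104.957]
 [ 592.695  -11.771  102.794]
 [ 581.732  -15.123  102.396]
 [ 570.498  -17.313  102.472]
 [ 519.67   -41.441   97.294]
 [ 482.514  -45.597   98.743]
 [ 602.31    -2.927  102.383]
 [ 591.189   -5.392  102.343]
 [ 582.308  -17.553   98.33 ]
 [ 570.658  -18.017   99.115]
 [ 515.773  -36.138   96.592]
 [ 480.567  -32.762  100.832]
 [ 604.113    1.731  101.005]
 [ 595.034   -9.032   97.534]
 [ 578.099  -11.948   97.803]
 [ 486.182  -32.507   97.404]
 [ 608.207    8.8    100.402]
 [ 599.563   -3.375   96.314]
 [ 606.344   16.22   100.466]
 [ 608.256   20.249   98.883]]
```

```bash
python3 - <<'E'
from h import *
np.set_printoptions(precision=3,suppress=True)
for n,us,vs in(("side",(215,225,240,255,270,285),(60,100,140,170,180,186)),("scene",(262,275,290,305,318),(60,100,140,160,175,183))):
    c=dict(np.load(n+"0.npz"));W=world(c);print(n)
    for v in vs: print(v,[W[v,u].round(2).tolist() for u in us])
E
```

```text
side
60 [[0.77, -0.06, 0.4], [0.74, -0.04, 0.41], [0.68, 0.01, 0.42], [0.64, 0.02, 0.42], [0.6, 0.02, 0.42], [0.64, -0.33, 0.37]]
100 [[0.77, -0.04, 0.3], [0.74, -0.04, 0.3], [0.68, 0.02, 0.32], [0.64, 0.02, 0.32], [0.6, 0.01, 0.32], [0.63, -0.33, 0.24]]
140 [[0.78, -0.03, 0.19], [0.75, -0.03, 0.19], [nan, nan, nan], [0.65, 0.0, 0.2], [0.61, -0.01, 0.2], [0.64, -0.33, 0.1]]
170 [[0.78, -0.02, 0.1], [0.75, -0.02, 0.1], [0.68, 0.06, 0.14], [0.65, 0.01, 0.12], [0.61, -0.0, 0.12], [0.57, -0.03, 0.11]]
180 [[0.84, -0.17, 0.0], [0.81, -0.18, -0.0], [0.68, 0.07, 0.11], [0.65, 0.02, 0.09], [0.6, 0.01, 0.09], [0.57, -0.02, 0.08]]
186 [[0.82, -0.12, 0.0], [0.79, -0.12, 0.0], [0.67, 0.07, 0.09], [0.69, -0.14, 0.0], [0.65, -0.15, 0.0], [0.6, -0.16, 0.0]]
scene
60 [[0.76, -0.05, 0.48], [0.68, 0.01, 0.49], [0.61, 0.04, 0.49], [0.61, -0.07, 0.48], [0.27, 0.62, 0.56]]
100 [[0.76, -0.04, 0.35], [0.68, 0.02, 0.36], [0.61, 0.03, 0.37], [0.6, -0.05, 0.36], [0.67, -0.31, 0.31]]
140 [[0.76, -0.03, 0.21], [0.67, 0.04, 0.24], [0.62, 0.01, 0.23], [0.59, -0.03, 0.23], [0.64, -0.26, 0.16]]
160 [[0.76, -0.02, 0.13], [0.66, 0.05, 0.17], [0.62, 0.02, 0.17], [0.58, -0.02, 0.16], [0.64, -0.27, 0.08]]
175 [[0.76, -0.02, 0.08], [0.66, 0.06, 0.12], [0.62, 0.02, 0.11], [0.58, -0.02, 0.11], [0.65, -0.31, -0.0]]
183 [[0.82, -0.12, -0.0], [0.66, 0.06, 0.09], [0.62, 0.02, 0.08], [0.66, -0.19, 0.0], [0.61, -0.21, 0.0]]
```

```bash
python3 - <<'E'
from h import *
from workcell import readout
np.set_printoptions(precision=2,suppress=True)
print(rows(readout.get_obs(),[.408,-.071,.13],79))
E
```

```text
(array([  67.84, -334.82,  127.07]), [(0, array([-23.62,  -0.01,   0.05])), (180, array([156.38,   0.07,   0.01]))])
```

```bash
python3 -m inch '[[[-4,0,0],[0,-45,17],0.6],[[-8,0,0],[0,-95,36],0.6],[[-12,0,0],[0,-145,55],0.6],[[-16,0,0],[0,-195,74],0.6],[[-20,0,0],[0,-245,93],0.6],[[-23.6,0,0],[20,-290,110],0.6],[[-23.6,0,0],[45,-320,121],0.6],[[-23.6,0,0],[70,-335,127],0.6],[[-23.6,0,0],[70,-335,127],0.6]]'; python3 look.py w5
```

```text
clock: 5.28
position: [0.4054, -0.072, 0.1256]
ee_rot: [0.068, 0.706, -0.07, 0.702]
ft_force: [-0.5, 0.4, -1.9]
grip_width: 0.533
5.275 [ 0.4054 -0.072   0.1256] [-0.62 -0.09  0.67  2.15  0.07  1.08 -0.18] 0.5329132705207554 [-0.5  0.4 -1.9]
```

View pics/w5.png

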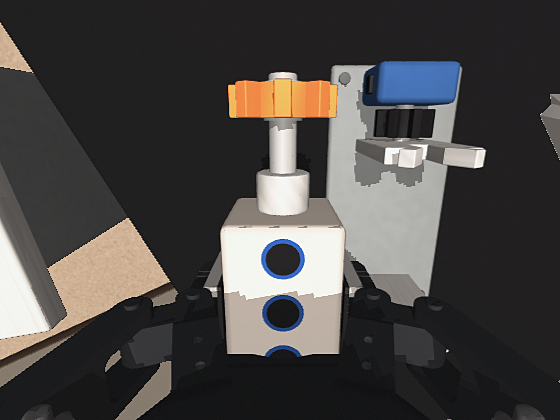

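The stand is clearly visible. The pinion is at (405,122), between the box at (412,83) and the near cheek's lips at (410,155). The rotor's gear is at (283,98).

```bash
python3 - <<'E'
from h import *
np.set_printoptions(precision=1,suppress=True,linewidth=150)
c=dict(np.load("w5.npz"));W=world(c,c)*1000
px=c["pixels"];cv2.imwrite("pics/w5c.png",cv2.resize(px[50:180,320:500,::-1],None,fx=4.4,fy=4.4,interpolation=cv2.INTER_CUBIC))
hsv=cv2.cvtColor(px,cv2.COLOR_RGB2HSV)
m=np.zeros(W.shape[:2],bool);m[55:300,325:500]=1
b=m&(hsv[...,0]>100)&(hsv[...,0]<125)&(hsv[...,1]>120)
P=W[b&(W[...,2]>50.5)&(W[...,2]<56)];print("box",len(P),P[:,2].mean(),cv2.minAreaRect(P[:,:2].astype(np.float32)))
P=W[m&(abs(W[...,2]-8.5)<3)];print("plate",len(P),P[:,2].mean(),cv2.minAreaRect(P[:,:2].astype(np.float32)))
P=W[m&(W[...,2]>96)&(W[...,2]<106)];print("cheek top",len(P),P[:,2].mean(),cv2.minAreaRect(P[:,:2].astype(np.float32)))
# plate left edge per row
for v in range(75,300,25):
    us=[u for u in range(325,470) if abs(W[v,u,2]-8.5)<3]
    if us: print(v,us[0],us[-1],W[v,us[0]],W[v,us[-1]])
E
```

```text
box 3259 52.97048114145315 ((508.4107666015625, 1.9076251983642578), (25.189044952392578, 51.30795669555664), 78.81131744384766)
plate 15742 8.263434332768025 ((492.391845703125, -78.00768280029297), (196.82603454589844, 100.0990219116211), 78.67975616455078)
cheek top 580 98.0228902131338 ((499.4780578613281, -40.0220947265625), (10.214884757995605, 45.91610336303711), 78.74288177490234)
75 330 460 [461.2  21.2   6.1] [558.3   1.8   7.7]
100 337 456 [463.6   2.1   7.5] [554.3 -15.8   8. ]
125 329 452 [454.7 -15.4   6.4] [551.  -34.3   6.7]
150 327 354 [450.2 -34.7   5.5] [471.2 -38.5   9.5]
175 327 445 [446.9 -55.1   6.4] [542.8 -73.6   8. ]
200 329 441 [445.1 -76.2   8.2] [538.1 -94.4   8.5]
225 343 438 [ 453.5 -100.7    8.3] [ 534.2 -116.4    8.7]
250 345 434 [ 451.8 -123.9    9.3] [ 530.1 -140.2    6.9]
275 369 430 [ 469.6 -151.8   10.4] [ 524.7 -164.     7.7]
```

View pics/w5c.png

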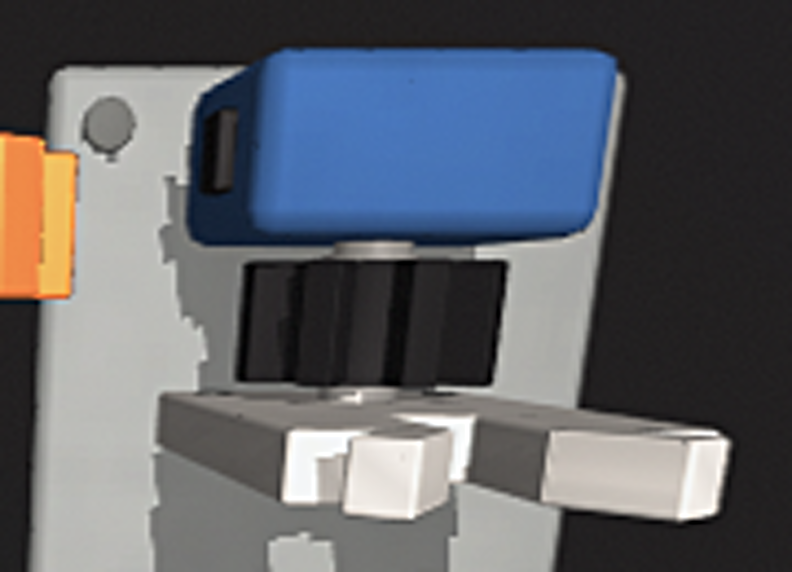

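```bash
cat > pin.py <<'E'
from h import *
np.set_printoptions(precision=2,suppress=True,linewidth=150)
c=dict(np.load("w5.npz"));W=world(c,c)*1000
a=np.radians(78.75);ys=np.array([np.cos(a),np.sin(a),0]);xs=np.array([np.sin(a),-np.cos(a),0]);O=np.array([488.2,-99.1,0])
S=np.stack([(W-O)@xs,(W-O)@ys,W[...,2]],-1)
m=np.zeros(W.shape[:2],bool);m[100:145,365:450]=1
m&=(S[...,1]>70)&(S[...,1]<85)&(S[...,2]>12)&(S[...,2]<56)&(abs(S[...,0])<24)
P=S[m];print(len(P))
def prof(x,z,ph,cx,cz):
    r=np.hypot(x-cx,z-cz);t=np.arctan2(x-cx,z-cz)  # angle from up toward +x
    d=(np.degrees(t)-ph+22.5)%45-22.5
    tx=r*np.sin(np.radians(d)); ty=r*np.cos(np.radians(d))
    # signed distance approx to union(root circle 14.5, box |tx|<2.9, ty<20.5)
    d1=r-14.5; qx=abs(tx)-2.9; qy=ty-20.5
    d2=np.where((qx>0)&(qy>0),np.hypot(qx,qy),np.maximum(qx,qy))
    return np.minimum(d1,d2)
for dz in (-1,0,1):
  for dx in(-1,0,1):
    e=[(np.clip(abs(prof(P[:,0],P[:,2],ph,dx,31+dz)),0,3).mean(),ph) for ph in np.arange(-22.5,22.5,.5)]
    print(dx,dz,min(e),e and sorted(e)[3])
# bin max surface
for x in range(-22,23,2):
    q=P[(abs(P[:,0]-x)<1)]
    if len(q): print(x,len(q),np.percentile(q[:,2],[10,50,90]))
# rotor in tool
Rt=R.from_quat(c["ee_rot"]).as_matrix();T=(W-c["position"]*1000)@Rt
hsv=cv2.cvtColor(c["pixels"],cv2.COLOR_RGB2HSV)
m=np.zeros(W.shape[:2],bool);m[228:345,222:342]=1
Q=T[m&(hsv[...,1]<70)&(T[...,0]<-30)];print("block top x",np.median(Q[:,0]),"plane slope z",np.polyfit(Q[:,2],Q[:,0],1),"y",np.polyfit(Q[:,1],Q[:,0],1),"z range",np.percentile(Q[:,2],[.5,99.5]),np.percentile(Q[:,1],[.5,99.5]))
m[:]=0;m[120:170,262:305]=1
Q=T[m&(T[...,0]<0)&(T[...,0]>-45)]
for y in range(44,72,4):
    q=Q[abs(Q[:,1]-y)<2]
    if len(q)>10: print(y,len(q),"top",np.percentile(q[:,0],2),"z",np.percentile(q[:,2],[1,99]),q[:,2].mean())
m[:]=0;m[70:120,225:340]=1
g=m&(hsv[...,0]<25)&(hsv[...,1]>100);Q=T[g];print("gear z",np.percentile(Q[:,2],[.5,99.5]),"y",np.percentile(Q[Q[:,0]<-25][:,1],[1,99]),"top",np.percentile(Q[:,0],2))
E
python3 pin.py
```

```text
1354
-1 -1 (np.float64(0.8881520881209916), np.float64(8.5)) (np.float64(0.9020324318765988), np.float64(7.5))
0 -1 (np.float64(0.9010648368486608), np.float64(6.5)) (np.float64(0.9115059029442024), np.float64(7.5))
1 -1 (np.float64(1.100242200250246), np.float64(4.5)) (np.float64(1.104521267032538), np.float64(5.5))
-1 0 (np.float64(0.6370871493848054), np.float64(8.5)) (np.float64(0.6538549879651324), np.float64(7.5))
0 0 (np.float64(0.4765325026144658), np.float64(6.5)) (np.float64(0.5030946277457202), np.float64(5.5))
1 0 (np.float64(0.5962600514091303), np.float64(4.5)) (np.float64(0.6192021737125186), np.float64(5.5))
-1 1 (np.float64(0.9134851011267744), np.float64(8.5)) (np.float64(0.9202671968592442), np.float64(7.5))
0 1 (np.float64(0.7035822929219921), np.float64(5.5)) (np.float64(0.7136599234529568), np.float64(6.5))
1 1 (np.float64(0.6566730704609642), np.float64(3.5)) (np.float64(0.6651941270069738), np.float64(3.0))
-20 82 [31.71 34.46 36.54]
-18 58 [35.37 36.14 36.76]
-16 63 [34.99 35.78 36.58]
-14 148 [35.32 44.8  47.02]
-12 111 [36.92 47.41 48.8 ]
-10 56 [47.23 48.2
[... 152 characters left out ...]
51.52 52.36]
4 67 [50.51 51.35 52.23]
6 1 [50.71 50.71 50.71]
8 15 [42.55 42.99 44.18]
10 77 [41.95 42.95 44.31]
12 97 [43.14 44.54 45.73]
14 65 [44.82 45.88 46.58]
16 31 [43.61 44.29 45.45]
18 8 [42.12 42.89 42.95]
block top x -37.60174280773755 plane slope z [  0.   -37.61] y [  0.   -37.62] z range [-21.83  23.21] [-15.58  32.74]
52 210 top -20.63925155980024 z [-4.6   5.93] 0.7097139992819063
56 278 top -20.87443677482351 z [-4.54  5.86] 0.6663615512816307
60 293 top -20.853804905210552 z [-4.51  6.24] 0.77172829822564
64 288 top -20.97897969215587 z [-4.44  6.25] 0.8806901889242675
68 314 top -22.056316693739696 z [-4.93  6.64] 0.8862291789617408
gear z [nan nan] y [70.75 82.48] top nan
```

Pinion: one tooth stands about +6.5° from upright, towards the stand's +x. The rotor's lower tooth therefore has to go 16° towards −x, which leans the gripper towards the hanging coat. I'll check that clearance first.

```bash
python3 - <<'E'
from look import look
from h import *
np.set_printoptions(precision=3,suppress=True,linewidth=160)
c=dict(np.load("w5.npz"));W=world(c,c)
for v in (95,105,115,125,140): print(v,[W[v,u].round(3).tolist() for u in (545,550,555,559)])
ims=[]
for n in("side","scene"):
    o,c=look(n+"5",n); ims.append(c["pixels"][:,:,::-1])
cv2.imwrite("pics/both5.png",cv2.resize(np.vstack(ims),None,fx=.71,fy=.71))
c=dict(np.load("scene5.npz"));W=world(c)
for v in range(20,200,20): print(v,[W[v,u].round(2).tolist() for u in (280,295,300,305,310,315,320)])
E
```

```text
95 [[0.628, -0.026, 0.001], [0.567, -0.02, 0.083], [0.567, -0.02, 0.085], [0.567, -0.02, 0.089]]
105 [[0.628, -0.034, -0.0], [0.567, -0.025, 0.083], [0.567, -0.025, 0.087], [0.567, -0.025, 0.089]]
115 [[0.562, -0.029, 0.086], [0.562, -0.03, 0.089], [0.562, -0.03, 0.092], [0.564, -0.03, 0.093]]
125 [[0.564, -0.035, 0.084], [0.564, -0.035, 0.087], [0.565, -0.035, 0.089], [0.564, -0.035, 0.094]]
140 [[0.629, -0.062, 0.0], [0.633, -0.063, -0.0], [0.567, -0.044, 0.087], [0.567, -0.044, 0.09]]
5.325 [ 0.407 -0.071  0.127] [-0.62 -0.09  0.66  2.14  0.07  1.08 -0.18] 0.5325067000663435 [ 0.2 -0.4 -1.6]
5.375 [ 0.408 -0.071  0.128] [-0.62 -0.1   0.66  2.14  0.07  1.08 -0.18] 0.5311660375391172 [ 0.4  0.7 -1.8]
20 [[0.65, 0.02, 0.6], [0.61, 0.01, 0.6], [0.6, -0.0, 0.6], [0.61, -0.07, 0.6], [0.63, -0.14, 0.6], [0.63, -0.18, 0.6], [0.67, -0.32, 0.6]]
40 [[0.66, 0.0, 0.55], [0.6, 0.02, 0.55], [0.59, 0.0, 0.55], [0.61, -0.07, 0.54], [0.61, -0.11, 0.54], [0.62, -0.18, 0.54], [0.67, -0.32, 0.53]]
60 [[0.66, 0.0, 0.49], [0.6, 0.02, 0.49], [0.59, 0.0, 0.49], [0.61, -0.06, 0.48], [0.6, -0.1, 0.48], [0.
[... 219 characters left out ...]
, 0.37], [0.59, 0.01, 0.37], [0.6, -0.05, 0.36], [0.6, -0.09, 0.35], [0.62, -0.19, 0.33], [0.66, -0.32, 0.31]]
120 [[0.66, 0.02, 0.3], [0.6, 0.02, 0.31], [0.59, 0.01, 0.3], [0.59, -0.04, 0.29], [0.6, -0.09, 0.28], [0.62, -0.18, 0.26], [0.66, -0.32, 0.23]]
140 [[0.66, 0.02, 0.23], [0.61, -0.0, 0.23], [0.6, -0.02, 0.23], [0.59, -0.04, 0.23], [0.59, -0.07, 0.22], [0.61, -0.17, 0.19], [0.65, -0.32, 0.15]]
160 [[0.65, 0.03, 0.16], [0.61, -0.0, 0.16], [0.6, -0.01, 0.16], [0.58, -0.02, 0.16], [0.59, -0.07, 0.14], [0.61, -0.16, 0.12], [0.64, -0.29, 0.07]]
180 [[0.65, 0.03, 0.09], [0.61, 0.0, 0.09], [0.6, -0.01, 0.09], [0.58, -0.02, 0.09], [0.56, -0.03, 0.09], [0.64, -0.25, -0.0], [0.62, -0.25, 0.0]]
```

View pics/both5.png

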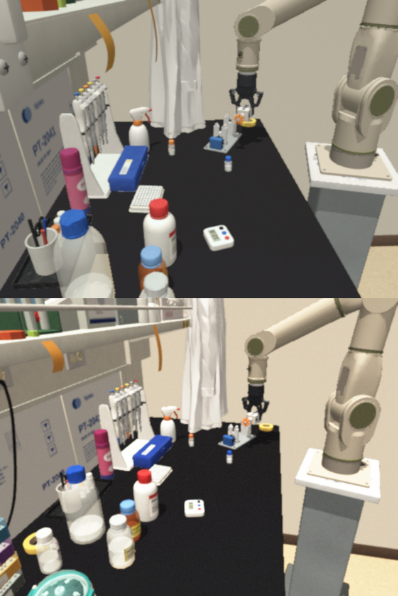

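The coat's side face is at x≈0.59–0.60 m beside the stand. A 16° lean that way would bring the wrist against it. The equivalent mesh, 29° the other way (teeth repeat every 45°), leans away towards the robot, so I'll try that high in the air first.

```bash
cat > goal.py <<'E'
from h import *
from workcell import readout
import sys
a_=np.radians(78.75);ys=np.array([np.cos(a_),np.sin(a_),0]);xs=np.array([np.sin(a_),-np.cos(a_),0]);O=np.array([488.2,-99.1,0])
AX=np.array([-14.8,-1.4,.75])   # rotor centre in tool, mm
L=np.stack([[0,0,-1.],ys,xs],1)
def goal(cx,cy,cz,roll,o=None):
    o=o or readout.get_obs();R0=R.from_quat(o["ee_rot"]).as_matrix()
    Rt=L@R.from_euler("y",roll,degrees=True).as_matrix()
    p=O+cx*xs+cy*ys+np.array([0,0,cz])-Rt@AX
    return R.from_matrix(R0.T@Rt).as_rotvec(degrees=True),R0.T@(p-o["position"]*1000)
def state(o=None):
    o=o or readout.get_obs();R0=R.from_quat(o["ee_rot"]).as_matrix()
    c=o["position"]*1000+R0@AX-O; rv=R.from_matrix(L.T@R0).as_rotvec(degrees=True)
    return np.array([c@xs,c@ys,c[2]]),rv
if __name__=="__main__":
    np.set_printoptions(precision=2,suppress=True)
    o=readout.get_obs();print("t",o["clock"],"centre,rotvec",*state(o),"F",o["ft_force"],"M",o["torque"],"w",round(o["grip_width"],3))
    for g in sys.argv[1:]:
        print(g,*goal(*map(float,g.split(","))))
E
python3 goal.py 0,0,200,0 0,0,200,-15 0,0,200,-29
```

```text
t 5.425 centre,rotvec [-83.35  11.17 142.98] [-0.29  0.02 -0.06] F [ 0.06  0.37 -3.02] M [ 0.09 -0.02 -0.01] w 0.533
0,0,200,0 [ 0.29 -0.02  0.06] [-57.03 -11.63  83.29]
0,0,200,-15 [  0.3  -15.02   0.03] [-57.34 -11.65  87.14]
0,0,200,-29 [  0.3  -29.02  -0.01] [-58.53 -11.67  90.56]
```

```bash
python3 -m inch '[[[0,0,0],[-40,0,0],0.6],[[0.3,0,0],[-60,-6,30],0.6],[[0.3,-5,0],[-58,-11.6,60],0.6],[[0.3,-13,0],[-58,-11.6,87],0.6],[[0.3,-21,0],[-58,-11.6,89],0.6],[[0.3,-29,0],[-58.5,-11.7,90.5],0.6],[[0.3,-29,0],[-58.5,-11.7,90.5],0.6],[[0.3,-29,0],[-58.5,-11.7,90.5],0.6]]'; python3 goal.py; python3 - <<'E'
from look import look
import cv2,numpy as np
o,c=look("w6"); ims=[c["pixels"][:,:,::-1]]
for n in("side",):
    o,c=look(n+"6",n); ims.append(c["pixels"][:,:,::-1])
cv2.imwrite("pics/both6.png",cv2.resize(np.vstack(ims),None,fx=.71,fy=.71))
E
```

```text
clock: 6.42
position: [0.4957, -0.0988, 0.1879]
ee_rot: [0.05, 0.506, -0.084, 0.857]
ft_force: [0.8, -0.0, -2.9]
grip_width: 0.533
t 6.425 centre,rotvec [  0.75   0.31 201.2 ] [ -0.   -28.94   0.04] F [ 0.82 -0.04 -2.86] M [ 0.06  0.85 -0.03] w 0.533
6.425 [ 0.4957 -0.0988  0.1879] [-0.54 -0.34  0.52  2.27  0.41  0.7  -0.45] 0.533168373209674 [ 0.8 -0.  -2.9]
6.475 [ 0.4959 -0.099   0.1879] [-0.54 -0.34  0.52  2.27  0.41  0.7  -0.45] 0.5332845189210972 [ 0.2 -0.8 -2.5]
```

View pics/both6.png

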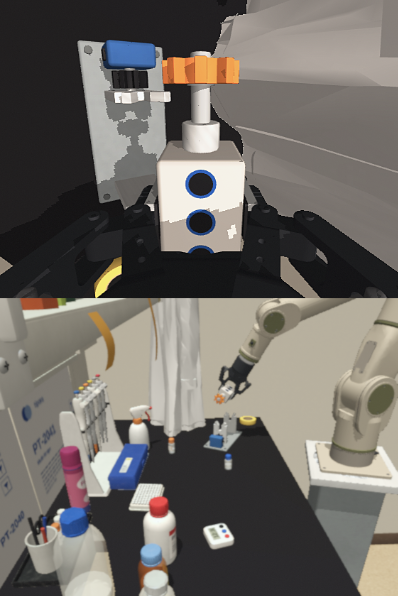

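The 29° lean is reachable and well clear of the coat. The wrist view shows the rotor in hand with the stand and pinion to its upper left, at about (180,110) full-scale. From this second viewpoint I'll re-measure the pinion phase, the stand pose and the rotor's pose in the hand.

```bash
python3 - <<'E'
from goal import *
import re
np.set_printoptions(precision=2,suppress=True,linewidth=150)
exec(re.search(r"def prof.*?return np.minimum\(d1,d2\)\n",open("pin.py").read(),re.S).group(0))
c=dict(np.load("w6.npz"));W=world(c,c)*1000
hsv=cv2.cvtColor(c["pixels"],cv2.COLOR_RGB2HSV)
m=np.zeros(W.shape[:2],bool);m[45:290,105:232]=1
b=m&(hsv[...,0]>100)&(hsv[...,0]<125)&(hsv[...,1]>120)
P=W[b&(abs(W[...,2]-53)<2)];print("box",len(P),P[:,2].mean(),cv2.minAreaRect(P[:,:2].astype(np.float32)))
P=W[m&(abs(W[...,2]-8)<3)];r=cv2.minAreaRect(P[:,:2].astype(np.float32));print("plate",P[:,2].mean(),r, "xs",np.dot(np.array(r[0])-O[:2],xs[:2]))
S=np.stack([(W-O)@xs,(W-O)@ys,W[...,2]],-1)
P=S[m&(abs(S[...,2]-98)<6)];print("cheek",len(P),P.mean(0),P.min(0),P.max(0))
m&=(S[...,1]>70)&(S[...,1]<85)&(S[...,2]>12)&(S[...,2]<56)&(abs(S[...,0])<24)
P=S[m];print(len(P))
for dz in (-1,0,1):
  for dx in(-1,0,1):
    e=sorted([(round(np.clip(abs(prof(P[:,0],P[:,2],ph,dx,31+dz)),0,3).mean(),3),ph) for ph in np.arange(-22.5,22.5,.5)]);print(dx,dz,e[0],e[2])
E
```

```text
box 2268 52.9389616860179 ((508.2049255371094, 1.733713150024414), (25.529502868652344, 51.1539306640625), 78.16749572753906)
plate 8.151752495853216 ((491.6731262207031, -81.4988784790039), (204.19493103027344, 99.78646850585938), 78.69172668457031) xs -0.027417391127995717
cheek 459 [-6.15 60.32 96.48] [-23.02  55.18  92.  ] [ 18.47  65.1  100.81]
993
-1 -1 (np.float64(0.859), np.float64(9.0)) (np.float64(0.866), np.float64(9.5))
0 -1 (np.float64(0.864), np.float64(7.0)) (np.float64(0.869), np.float64(6.5))
1 -1 (np.float64(1.033), np.float64(5.5)) (np.float64(1.038), np.float64(5.0))
-1 0 (np.float64(0.61), np.float64(8.0)) (np.float64(0.618), np.float64(7.5))
0 0 (np.float64(0.463), np.float64(6.5)) (np.float64(0.472), np.float64(7.0))
1 0 (np.float64(0.605), np.float64(4.5)) (np.float64(0.613), np.float64(4.0))
-1 1 (np.float64(0.917), np.float64(7.5)) (np.float64(0.921), np.float64(7.0))
0 1 (np.float64(0.743), np.float64(5.5)) (np.float64(0.748), np.float64(6.0))
1 1 (np.float64(0.719), np.float64(3.5)) (np.float64(0.724), np.float64(3.0))
```

```bash
python3 goal.py 0,0,150,-29 0,0,112,-29
```

```text
t 6.525 centre,rotvec [  1.06   0.13 201.  ] [  0.01 -28.96  -0.  ] F [ 0.26  0.19 -3.01] M [0.15 0.74 0.06] w 0.528
0,0,150,-29 [-0.01 -0.04  0.  ] [ 44.12  -0.13 -25.61]
0,0,112,-29 [-0.01 -0.04  0.  ] [ 77.37  -0.13 -44.  ]
```

```bash
python3 -m inch '[[[0,0,0],[20,0,-11],0.6],[[0,0,0],[44,-0.1,-25.6],0.6],[[0,0,0],[62,-0.1,-35.6],0.6],[[0,0,0],[77.3,-0.1,-44],0.6],[[0,0,0],[77.3,-0.1,-44],0.6],[[0,0,0],[77.3,-0.1,-44],0.6]]'; python3 look.py w7; python3 goal.py 0,0,100,-29 0,0,90,-29 0,0,80,-29 0,0,67.5,-29
```

```text
clock: 7.28
position: [0.4957, -0.0991, 0.0997]
ee_rot: [0.05, 0.505, -0.085, 0.857]
ft_force: [0.3, 0.7, -2.7]
grip_width: 0.528
7.275 [ 0.4957 -0.0991  0.0997] [-0.56 -0.18  0.59  2.37  0.4   0.44 -0.46] 0.528056101066236 [ 0.3  0.7 -2.7]
t 7.325 centre,rotvec [  0.9    0.13 113.14] [  0.02 -29.02  -0.  ] F [-0.96 -0.25 -2.52] M [0.14 0.77 0.03] w 0.535
0,0,100,-29 [-0.02  0.02  0.01] [11.05 -0.13 -7.17]
0,0,90,-29 [-0.02  0.02  0.01] [ 19.8   -0.13 -12.02]
0,0,80,-29 [-0.02  0.02  0.01] [ 28.54  -0.13 -16.87]
0,0,67.5,-29 [-0.02  0.02  0.01] [ 39.47  -0.13 -22.93]
```

View pics/w7.png

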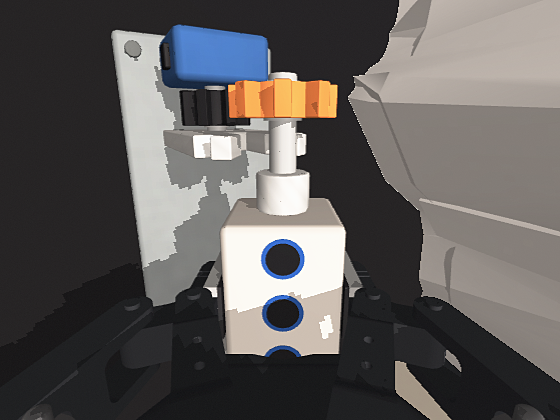

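```bash
python3 goal.py -0.9,0,99,-28 -0.9,0,89,-28; python3 -m inch '[[[0,0.5,0],[6,-0.1,-4],0.6],[[0,1,0],[11.7,-0.1,-8],0.6],[[0,1,0],[16,-0.1,-10.5],0.6],[[0,1,0],[20.5,-0.1,-13],0.6],[[0,1,0],[20.5,-0.1,-13],0.6]]'; python3 look.py w8; python3 goal.py
```

```text
t 7.325 centre,rotvec [  0.9    0.13 113.14] [  0.02 -29.02  -0.  ] F [-0.96 -0.25 -2.52] M [0.14 0.77 0.03] w 0.535
-0.9,0,99,-28 [-0.02  1.02  0.01] [11.47 -0.13 -8.7 ]
-0.9,0,89,-28 [-0.02  1.02  0.01] [ 20.22  -0.13 -13.55]
clock: 7.95
position: [0.494, -0.0989, 0.075]
ee_rot: [0.05, 0.513, -0.084, 0.853]
ft_force: [0.0, 0.3, -1.7]
grip_width: 0.531
7.95 [ 0.494  -0.0989  0.075 ] [-0.58 -0.11  0.63  2.39  0.34  0.38 -0.42] 0.5308801421211894 [ 0.   0.3 -1.7]
t 8.0 centre,rotvec [-0.46 -0.02 88.76] [  0.02 -27.99  -0.02] F [-0.17 -0.16 -2.92] M [0.13 0.75 0.02] w 0.531
```

```bash
python3 goal.py 0.2,0,78,-28; python3 -m inch '[[[0,0,0],[3,0,-1.3],0.6],[[0,0,0],[6,0,-2.8],0.6],[[0,0,0],[9.5,0,-4.5],0.6],[[0,0,0],[9.5,0,-4.5],0.6]]'; python3 goal.py;  python3 -c "
from workcell import readout
print(readout.get_obs()['joint_pos'])"
```

```text
t 8.0 centre,rotvec [-0.46 -0.02 88.76] [  0.02 -27.99  -0.02] F [-0.17 -0.16 -2.92] M [0.13 0.75 0.02] w 0.531
0.2,0,78,-28 [-0.01 -0.01  0.02] [ 9.81  0.03 -4.47]
clock: 8.5
position: [0.4944, -0.0991, 0.0644]
ee_rot: [0.05, 0.513, -0.084, 0.853]
ft_force: [0.6, 0.2, -2.3]
grip_width: 0.531
t 8.5 centre,rotvec [-0.2  -0.13 77.83] [  0.01 -27.95  -0.04] F [ 0.64  0.23 -2.34] M [0.23 0.74 0.02] w 0.531
[-0.57962447 -0.07909065  0.64289478  2.39313981  0.3197161   0.34202003
 -0.39920047]
```

Both axle ends are entering the straight walls freely at axle height 77.8 mm, with no contact force and j4 at 2.393. Next is the meshing part, in small steps at −29°.

```bash
python3 goal.py 0,0,73,-29 0,0,71,-29; python3 -m inch '[[[0,-0.8,0],[2,0,-1],0.6],[[0,-0.8,0],[4.1,0,-2.2],0.6],[[0,-0.8,0],[5.8,0,-3.1],0.6],[[0,-0.8,0],[5.8,0,-3.1],0.6]]'; python3 goal.py 0,0,68,-29 0,0,67,-29;  python3 -c "
from workcell import readout
print(readout.get_obs()['joint_pos'])"
```

```text
t 8.5 centre,rotvec [-0.2  -0.13 77.83] [  0.01 -27.95  -0.04] F [ 0.64  0.23 -2.34] M [0.23 0.74 0.02] w 0.531
0,0,73,-29 [ 0.   -1.05  0.04] [ 4.37  0.15 -1.81]
0,0,71,-29 [ 0.   -1.05  0.04] [ 6.14  0.15 -2.75]
clock: 9.0
position: [0.4943, -0.0991, 0.0577]
ee_rot: [0.05, 0.507, -0.085, 0.856]
ft_force: [0.2, -0.3, -2.0]
grip_width: 0.527
t 9.0 centre,rotvec [-0.48 -0.2  71.01] [  0.01 -28.73  -0.05] F [ 0.19 -0.31 -2.03] M [0.14 0.74 0.01] w 0.527
0,0,68,-29 [ 0.01 -0.27  0.05] [ 2.88  0.22 -0.96]
0,0,67,-29 [ 0.01 -0.27  0.05] [ 3.75  0.22 -1.44]
[-0.55695659 -0.06244204  0.62178152  2.40792572  0.3309547   0.30076588
 -0.41586625]
```

```bash
python3 -m inch '[[[0,0,0],[1,0.1,-0.3],0.6],[[0,0,0],[2,0.2,-0.6],0.6],[[0,0,0],[2.9,0.2,-1],0.6],[[0,0,0],[2.9,0.2,-1],0.6]]'; python3 goal.py 0,0,67,-28.8 0,0,66,-28.8;  python3 -c "
from workcell import readout
print(readout.get_obs()['joint_pos'])"
```

```text
clock: 9.5
position: [0.4951, -0.099, 0.0549]
ee_rot: [0.05, 0.507, -0.085, 0.856]
ft_force: [-0.9, 0.4, -0.2]
grip_width: 0.532
t 9.5 centre,rotvec [ 0.32  0.03 68.21] [  0.01 -28.77  -0.05] F [-0.87  0.35 -0.16] M [0.2  0.59 0.05] w 0.532
0,0,67,-28.8 [-0.   -0.03  0.05] [ 0.9  -0.02 -0.85]
0,0,66,-28.8 [-0.   -0.03  0.05] [ 1.78 -0.02 -1.33]
[-0.55485196 -0.05133779  0.62126634  2.40835997  0.31944075  0.2894056
 -0.40731209]
```

```bash
python3 -m inch '[[[0,0,0],[0.6,0,-0.4],0.6],[[0,0,0],[1.2,0,-0.8],0.6],[[0,0,0],[1.8,0,-1.2],0.6],[[0,0,0],[1.8,0,-1.2],0.6]]'; python3 goal.py; python3 look.py w9; python3 look.py side9 side
```

```text
clock: 10.0
position: [0.4955, -0.0991, 0.0543]
ee_rot: [0.051, 0.506, -0.085, 0.857]
ft_force: [-39.6, 5.3, 55.5]
grip_width: 0.531
t 10.0 centre,rotvec [ 0.68  0.07 67.6 ] [  0.09 -28.84   0.03] F [-39.61   5.27  55.48] M [ 0.02  2.54 -0.23] w 0.531
10.0 [ 0.4955 -0.0991  0.0543] [-0.55 -0.05  0.62  2.41  0.31  0.28 -0.4 ] 0.5308968512241475 [-39.6   5.3  55.5]
10.05 [ 0.4955 -0.099   0.0543] [-0.55 -0.05  0.62  2.41  0.31  0.28 -0.4 ] 0.5272917243488612 [-39.4   5.1  54.7]
```

View pics/w9.png

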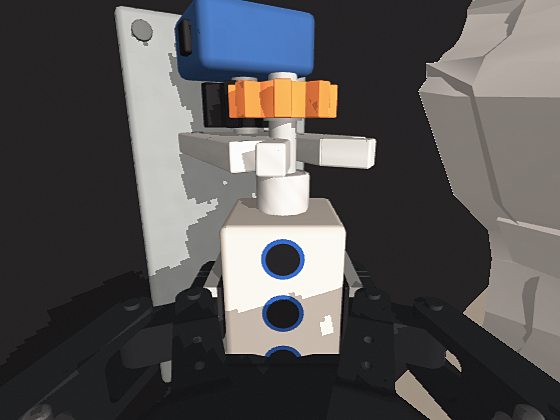

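It stopped firmly at 67.6 mm, right at seat height, but my last millimetre pressed too hard (55 N). I'll relax that straight away and then measure the height of both journals.

```bash
python3 goal.py 0.2,0,67.9,-28.8; python3 -m inch '[[[0,0,0],[-0.3,0,-0.4],0.6],[[0,0,0],[-0.5,0,-0.6],0.6],[[0,0,0],[-0.5,0,-0.6],0.6]]'; python3 goal.py 0,0,67.5,-28.8; python3 -c "
from workcell import readout
print(readout.get_obs()['joint_pos'])"
```

```text
t 10.1 centre,rotvec [ 0.69  0.11 67.62] [  0.08 -28.84   0.04] F [-39.22   4.95  54.75] M [-0.06  2.55 -0.21] w 0.53
0.2,0,67.9,-28.8 [-0.08  0.04 -0.01] [-0.49 -0.11 -0.31]
clock: 10.48
position: [0.4952, -0.099, 0.0548]
ee_rot: [0.051, 0.506, -0.085, 0.857]
ft_force: [-3.6, -0.3, 5.7]
grip_width: 0.53
t 10.475 centre,rotvec [ 0.37  0.1  68.1 ] [  0.09 -28.89   0.04] F [-3.63 -0.28  5.68] M [-0.19  0.45 -0.13] w 0.53
0,0,67.5,-28.8 [-0.09  0.09 -0.02] [ 0.35 -0.11 -0.64]
[-0.54322163 -0.05067861  0.61019482  2.40954546  0.31673483  0.28528348
 -0.40630955]
```

```bash
python3 - <<'E'
from goal import *
from look import look
np.set_printoptions(precision=2,suppress=True,linewidth=150)
look("w10");o,c2=look("side10","side");look("scene10","scene")
c=dict(np.load("w10.npz"));W=world(c,c)*1000
S=np.stack([(W-O)@xs,(W-O)@ys,W[...,2]],-1)
m=np.zeros(W.shape[:2],bool);m[60:185,255:312]=1
for y in (47,49,53,57,60,63,66,68,70,86,87):
    q=S[m&(abs(S[...,1]-y)<1)&(S[...,2]>55)&(S[...,2]<84)]
    if len(q)>8: print(y,len(q),"zmax",np.percentile(q[:,2],98),"x at top",np.median(q[q[:,2]>np.percentile(q[:,2],90)][:,0]))
cv2.imwrite("pics/side10c.png",cv2.resize(c2["pixels"][140:230,260:380,::-1],None,fx=6.5,fy=6.5,interpolation=cv2.INTER_CUBIC))
c3=dict(np.load("scene10.npz"));cv2.imwrite("pics/scene10c.png",cv2.resize(c3["pixels"][140:220,280:390,::-1],None,fx=7,fy=7,interpolation=cv2.INTER_CUBIC))
for n in("side10","scene10"):
    c=dict(np.load(n+".npz"));W=world(c)*1000;S=np.stack([(W-O)@xs,(W-O)@ys,W[...,2]],-1)
    for a,b in((-76,-66),(-54,-51),(51,54),(66,70)):
        q=S[(abs(S[...,0])<10)&(S[...,1]>a)&(S[...,1]<b)&(S[...,2]>50)&(S[...,2]<82)]
        if len(q): print(n,a,b,len(q),q.mean(0),q[:,2].max())
E
```

```text
10.475 [ 0.5  -0.1   0.05] [-0.54 -0.05  0.61  2.41  0.32  0.29 -0.41] 0.5303438662168396 [-3.6 -0.3  5.7]
10.525 [ 0.5  -0.1   0.05] [-0.54 -0.05  0.61  2.41  0.32  0.29 -0.41] 0.5304555863260625 [-3.6 -0.   6.9]
10.575 [ 0.5  -0.1   0.05] [-0.54 -0.05  0.61  2.41  0.32  0.29 -0.41] 0.5286359670553583 [-3.2 -0.6  6.3]
47 93 zmax 78.97946552122268 x at top 1.6200439650933145
49 276 zmax 78.89118893172414 x at top 0.3250478984770541
53 32 zmax 73.92284010076389 x at top 1.1653047242325438
57 107 zmax 80.38797486265071 x at top 6.194553927806817
60 106 zmax 80.60268964710593 x at top 5.977451035894214
63 110 zmax 79.94542367597052 x at top 6.194238665955014
66 273 zmax 83.43009086216593 x at top -12.986456847765943
68 145 zmax 73.71924641267819 x at top -0.25306896097559833
70 162 zmax 73.70898280244249 x at top 0.3043367048062754
86 125 zmax 74.58029592538425 x at top 1.218889291682426
87 166 zmax 73.64837585055028 x at top 0.7570364823662817
side10 -54 -51 1 [ -8.38 -51.26  79.93] 79.92984850264916
side10 51 54 3 [ 1.24 53.09 79.02] 81.27857545751193
scene10 66 70 4 [-3.26 66.96 77.04] 81.86651488549246
```

View pics/side10c.png

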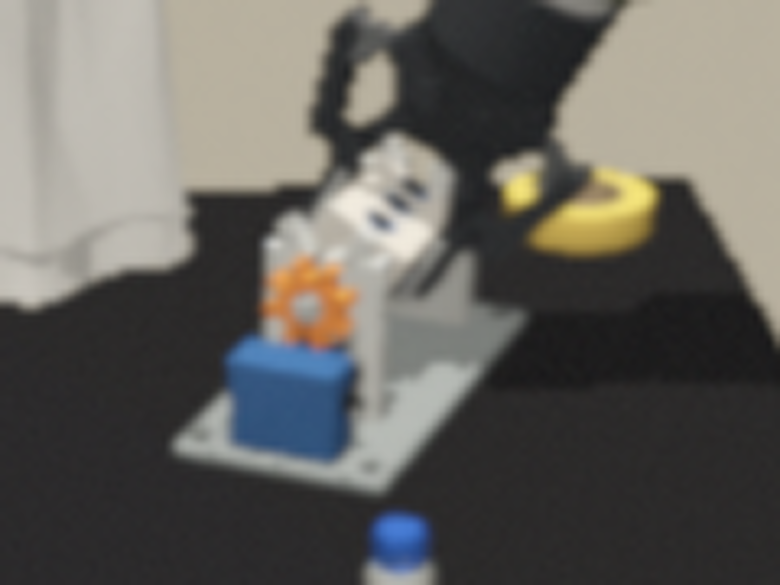

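View pics/scene10c.png

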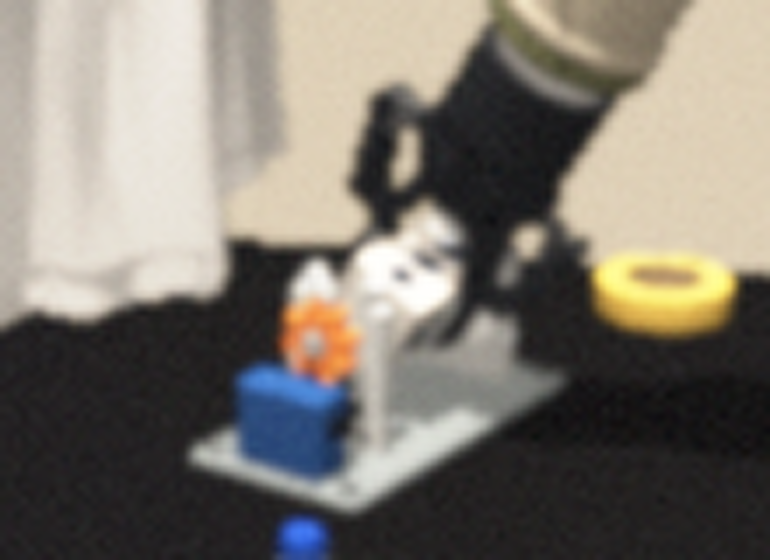

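Side and scene views show the orange gear down behind the blue motor box and the axle deep in both cheeks. The wrist depth puts the axle top at about 73.7 mm, against 73 when home (reads ~0.6 high). I'll try the mesh play by a small roll each way, watching the moment, to be sure that no flank is carrying load.

```bash
python3 goal.py 0.2,0.1,68.1,-28.1 0.2,0.1,68.1,-29.7; python3 -m inch '[[[0,0.4,0],[0,0,-0.25],0.6],[[0,0.8,0],[0,0,-0.35],0.6],[[0,0.8,0],[0,0,-0.35],0.6]]'; python3 goal.py 0.2,0.1,68.0,-28.8
```

```text
t 10.625 centre,rotvec [ 0.39  0.08 68.09] [  0.09 -28.89   0.04] F [-4.2   0.56  7.22] M [-0.13  0.53 -0.11] w 0.532
0.2,0.1,68.1,-28.1 [-0.09  0.79 -0.02] [-0.11  0.01 -0.37]
0.2,0.1,68.1,-29.7 [-0.09 -0.81 -0.02] [-0.09  0.01  0.05]
clock: 11.0
position: [0.4951, -0.099, 0.0547]
ee_rot: [0.051, 0.512, -0.084, 0.853]
ft_force: [-4.2, -0.3, 6.4]
grip_width: 0.532
t 11.0 centre,rotvec [ 0.48  0.1  68.11] [  0.08 -28.09   0.03] F [-4.17 -0.29  6.41] M [-0.05  0.63 -0.12] w 0.532
0.2,0.1,68.0,-28.8 [-0.09 -0.71 -0.01] [-0.02 -0.   -0.12]
```

```bash
python3 -m inch '[[[0,0,0],[0,0,0],0.45],[[0,0,0],[0,0,0],0.35],[[0,0,0],[0,0,0],0.2],[[0,0,0],[0,0,0],0.1],[[0,0,0],[0,0,0],0.1],[[0,0,0],[0,0,0],0.1]]'; python3 goal.py; python3 look.py w11; python3 -c "
from workcell import readout
print(readout.get_obs()['joint_pos'])"
```

```text
clock: 11.75
position: [0.4952, -0.0989, 0.0547]
ee_rot: [0.051, 0.512, -0.084, 0.853]
ft_force: [-0.6, -0.6, -0.0]
grip_width: 0.896
t 11.75 centre,rotvec [ 0.5   0.1  68.13] [  0.09 -28.1    0.04] F [-0.6  -0.57 -0.04] M [ 0.13  0.52 -0.02] w 0.896
11.75 [ 0.4952 -0.0989  0.0547] [-0.55 -0.05  0.62  2.4   0.28  0.3  -0.37] 0.8963522128001884 [-0.6 -0.6 -0. ]
[-0.55007584 -0.04572765  0.61930309  2.39918838  0.28218866  0.30302441
 -0.37185356]
```

View pics/w11.png

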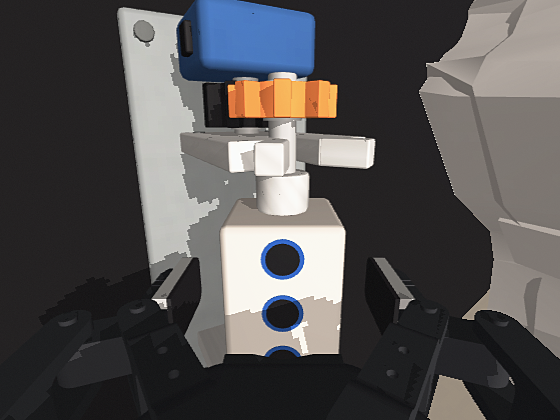

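The fingers are off and the rotor has not moved: block at (283,290) and gear at (283,98), as before release, with forces back to zero. I'll retreat along the tool in steps, watching j4.

```bash
python3 -m inch '[[[0,0,0],[-8,0,0],0.05],[[0,0,0],[-16,0,0],0.05],[[0,0,0],[-25,0,0],0.05],[[0,0,0],[-25,0,0],0.05]]'; python3 goal.py; python3 -c "
from workcell import readout
print(readout.get_obs()['joint_pos'])"
```

```text
clock: 12.3
position: [0.4839, -0.0965, 0.0776]
ee_rot: [0.052, 0.511, -0.084, 0.854]
ft_force: [-0.8, 0.1, -0.4]
grip_width: 0.947
t 12.3 centre,rotvec [-11.09   0.24  90.97] [  0.1  -28.17   0.09] F [-0.76  0.11 -0.37] M [ 0.08  0.44 -0.03] w 0.947
[-0.51344767 -0.14241255  0.56002046  2.40712721  0.37172114  0.3888895
 -0.44902106]
```

```bash
python3 -m inch '[[[0,0,0],[-8,0,3],0],[[0,0,0],[-18,0,6],0],[[0,0,0],[-30,0,10],0],[[0,0,0],[-45,0,18],0],[[0,0,0],[-60,0,28],0],[[0,0,0],[-75,0,38],0],[[0,0,0],[-90,0,48],0],[[0,0,0],[-90,0,48],0]]'; python3 goal.py; python3 -c "
from workcell import readout
print(readout.get_obs()['joint_pos'])"; python3 look.py w12;python3 look.py side12 side;python3 look.py scene12 scene
```

```text
clock: 13.3
position: [0.4844, -0.0967, 0.1813]
ee_rot: [0.052, 0.51, -0.084, 0.855]
ft_force: [0.5, -0.2, -0.2]
grip_width: 1.005
t 13.3 centre,rotvec [-10.54   0.21 194.69] [  0.12 -28.33   0.16] F [ 0.45 -0.24 -0.22] M [0.11 0.49 0.02] w 1.005
[-0.49865738 -0.34862389  0.48018507  2.29256048  0.39372371  0.70327904
 -0.44571009]
13.3 [ 0.4844 -0.0967  0.1813] [-0.5  -0.35  0.48  2.29  0.39  0.7  -0.45] 1.004618732548575 [ 0.5 -0.2 -0.2]
13.35 [ 0.4838 -0.0967  0.1801] [-0.5  -0.35  0.48  2.29  0.39  0.7  -0.45] 0.9994886843289806 [ 0.9 -0.4 -0.1]
13.4 [ 0.4833 -0.0967  0.1793] [-0.5  -0.35  0.48  2.3   0.39  0.7  -0.45] 0.9988198859352423 [ 0.3 -0.9 -1.4]
```

View pics/w12.png

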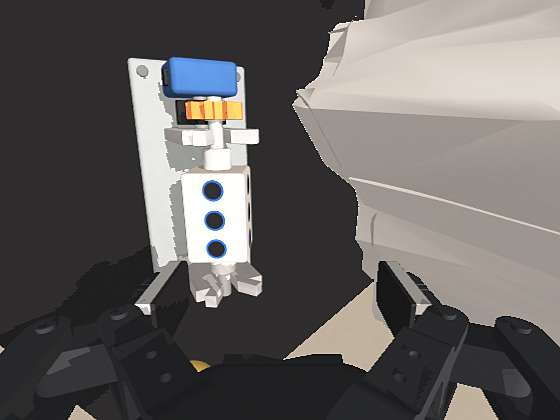

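View pics/side12.png

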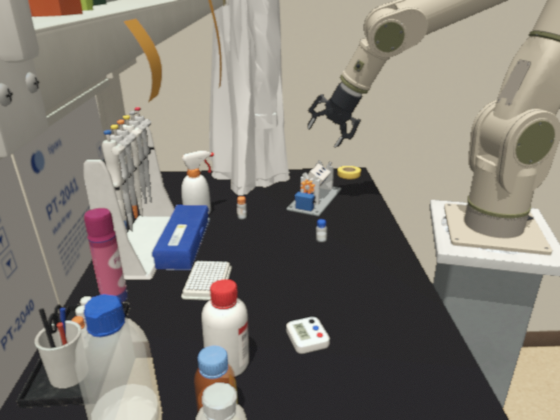

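The rotor lies in both slots, with the plain-end axle at (222,270) between its lips and the gear at (215,110). The arm is clear, and the vials and timer have not moved. As a last check I'll measure the axle height at both ends.

```bash
python3 - <<'E'
from goal import *
np.set_printoptions(precision=2,suppress=True,linewidth=150)
c=dict(np.load("w12.npz"));W=world(c,c)*1000
S=np.stack([(W-O)@xs,(W-O)@ys,W[...,2]],-1)
hsv=cv2.cvtColor(c["pixels"],cv2.COLOR_RGB2HSV)
m=np.zeros(W.shape[:2],bool);m[60:310,150:290]=1
for a,b in((-50,-44),(-54,-51.5),(-58,-55),(-62,-58),(-65,-62),(-73,-66),(44,50),(51.5,54.5),(66.5,71)):
    q=S[m&(S[...,1]>a)&(S[...,1]<b)&(abs(S[...,0])<5)&(S[...,2]>60)&(S[...,2]<84)]
    if len(q)>3: print(a,b,len(q),"zmax",np.percentile(q[:,2],[50,95]))
# block top plane
k=m&(abs(S[...,1])<33)&(S[...,2]>70)&(S[...,2]<105)&(hsv[...,1]<70)
P=S[k]
# project on leaned normal: upper face normal leaned towards -x by 28
best=None
for r in np.arange(26,32,.25):
    n=np.array([-np.sin(np.radians(r)),0,np.cos(np.radians(r))]);d=(P-[0,0,67.5])@n
    h=np.median(d[abs(d-23)<3]);s=(abs(d-h)<.5).sum()
    if best is None or s>best[0]: best=(s,r,h)
print("face: inliers,lean,dist to axle(nominal 23):",best,len(P))
n=np.array([-np.sin(np.radians(best[1])),0,np.cos(np.radians(best[1]))]);d=(P-[0,0,67.5])@n;i=abs(d-best[2])<1.2
print("pitch slope mm/mm",np.polyfit(P[i][:,1],d[i],1))
c=dict(np.load("side12.npz"));W=world(c)
c0=dict(np.load("side0.npz"));W0=world(c0)
for nme,(u0,u1,v0,v1) in dict(blue=(314,329,218,243),orange=(235,248,194,220),timer=(285,332,315,353)).items():
    print(nme,"image diff",abs(c["pixels"][v0:v1,u0:u1].astype(int)-c0["pixels"][v0:v1,u0:u1]).mean(),np.nanmedian(W[v0:v1,u0:u1].reshape(-1,3)-W0[v0:v1,u0:u1].reshape(-1,3),0))
E
```

```text
-50 -44 77 zmax [77.83 79.1 ]
-54 -51.5 11 zmax [72.66 73.56]
-58 -55 39 zmax [72.22 74.12]
-62 -58 47 zmax [72.32 73.96]
-65 -62 24 zmax [72.74 73.83]
-73 -66 51 zmax [72.57 73.93]
44 50 113 zmax [77.91 79.24]
51.5 54.5 54 zmax [72.09 73.31]
66.5 71 84 zmax [72.16 73.7 ]
face: inliers,lean,dist to axle(nominal 23): (np.int64(2457), np.float64(28.25), np.float64(22.83756383440745)) 4958
pitch slope mm/mm [-0.   22.85]
blue image diff 3.1831111111111112 [-0.  0.  0.]
orange image diff 3.2287968441814594 [-0.  0.  0.]
timer image diff 3.39678984695782 [-0.  0.  0.]
```

```bash
python3 -c "
from workcell import readout, manip
o=readout.get_obs();print(o['clock'],o['joint_velocities'].round(3))
print(manip.hand_in())"
```

```text
13.45 [-0.002  0.006  0.002  0.002 -0.002 -0.001  0.001]
the job is handed in; nothing more can be done
None
```

The rotor is back in the stand with the gear meshed, and I handed the job in at about 13.5 s. The only thing I would do differently is the last millimetre of lowering, where I pressed too hard (see the end).

**How it went in:** I gripped the block by its ±x faces and read the pinion's tooth angle from the wrist camera's depth image: about 6.5° off upright. The smaller turn, 16°, would have leaned the wrist into the hanging coat. I used the equivalent turn of about 29° the other way, which leans towards the robot. The rotor went into both slots and the teeth meshed on the first try. I opened the gripper only after it was down.

**Before letting go:**
- The axle stopped firmly at 67.6 mm, against 67.5 mm for fully home.
- The moment about the stand's x was near zero, so both ends were carrying the load equally.
- A 0.8° roll met no extra resistance, so the teeth were within their play. I tried this in one direction only.

**After letting go:**
- Both axle ends read the same height: axle top about 73.3–74.1 mm, where 73 is home. My depth readings run about 0.6 mm high.
- The block's face measured 22.8 mm from the home axle line (nominal 23) with no tilt.
- The rotor had not moved, and both vials and the timer are where they started.

**What was less than ideal:**
- The last lowering step went slightly too far and pressed with about 55 N upward and 40 N sideways. I backed it off to about 8 N net before releasing.
- The arm came within 0.01 rad of its joint 4 limit (2.41 of 2.42) but did not pass it.

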